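Close the light box and hold a moulded stick over it for inspection

TASK

Lower the hinged lid of the light box fully closed first. Then draw the tall stick straight up out of the filling mould, tip it about halfway over (roughly 45 degrees from upright, balm end slanting down) and hold it still over the middle of the closed lid, about 10 cm clear above it. Finish while still holding it there in the gripper; leave the short balm stubs and the jar where they are.

Things in the scene. Friction and masses are not known exactly. Their poses are not given: they have to be found in the camera images.
- lightbox: Grey inspection light box, fixed to the bench, open on top: 160 (x) x 200 (y) x 50 mm high; with the lid closed its top is 61 mm above the bench. Origin at the centre of its underside; x points from the robot's side to the hinge side. It stands left or right of the robot's centre line, the mould on the other side.
- lid (a joint): Hinge of the light box's lid, rad: 0 closed, grows as it opens upward, stop at 1.4. Starts part open and stays where it is left (stiff hinge, 1 to 3 N at the free edge moves it). The lid is a rigid aluminium-framed white panel 160 x 200 mm, 10 mm thick, with a black tab 50 mm wide, 5 mm thick, reaching 17 mm beyond the middle of its free edge.
- lid_edge (a point): Point on the outer (upper) face of the lid at the middle of its free edge, 160 mm from the hinge line. Its z axis is the outward normal of the lid's outer face, its x axis points from the free edge towards the hinge.
- lid_hinge (a point): Middle of the hinge line, along the far (+x) rim of the light box, 50 mm above the bench, at the lid's lower face; the hinge axis is the light box's y axis.
- mould: Aluminium filling mould, fixed to the bench: block 60 (x) x 190 (y) x 55 mm high, with a small brass screw knob at its +y end (reaching 26 mm beyond the block, at most 39 mm high). One row of four bores along its y at -67.5, -22.5, 22.5, 67.5 mm, 22 mm wide, 45 mm deep from the top face. Origin at the centre of the underside, on the bench.
- stick: The tall stick, upright in any one of the four bores: on top a white tube 26 mm in diameter, 85 mm long; below it a pale balm bullet 20 mm in diameter, 40 mm long, inside the bore. About 60 g. Origin at the centre of the balm end's face, 15 mm above the bench at the start; z runs along the stick to the tube's top, 140 mm above the bench. The tube's shoulder rests on the mould; it lifts straight out.
- stick_mid (a point): Point on the stick's axis 60 mm from the balm end, about its middle.
- stub1: Short bare balm stub, 20 mm in diameter, 58 mm tall, loose in a bore, standing 13 mm out of it (top 68 mm above the bench). Origin at the centre of its underside. Bystander.
- stub2: Another such stub.
- stub3: Another such stub.
- jar: Small amber jar, 48 mm in diameter, 65 mm high, standing loose on the bench between the mould and the light box. Origin at the centre of its underside. Bystander.
Things that resemble listed ones, but are neither listed nor needed, are in the scene too. Of the things shaped like the mould, the aluminium one is meant.

How it is judged:
On the way, in this order (a step that is already met when the one before it is completed fails the run):
1. the lid of the light box is closed (value of joint lid below 0.05 rad), for 0.2 s.
2. the stick is drawn clear out of the mould, its balm end above the mould's top (z of stick in the frame of mould above 0.065 m), for 0.1 s.
At the end, for the whole second after the job is handed in: Lid closed (under 0.05 rad); the stick gripped and at rest, 30 to 60 degrees from upright, balm end lower and over 90 mm above the bench (30 mm clear of the lid), its middle 140 to 300 mm above the bench and within 60 mm horizontally of the light box's centre (value of joint lid below 0.05 rad and angle between stick's own z axis and vertical between 0.52 and 1.05 rad and height (world z) of stick above 0.09 m and height (world z) of stick_mid between 0.14 and 0.3 m and horizontal distance between stick_mid and lightbox below 0.06 m and contact force between the fingers and stick above 1 N and linear speed of stick below 0.03 m/s and angular speed of stick below 0.2 rad/s); the arm keeps its last pose, push and grip.
It fails at once if a balm stub is lifted or knocked more than 15 mm (distance of any of stub1, stub2, stub3 from where it was at the start of the episode above 0.015 m).
It fails at once if the jar is moved more than 30 mm or tipped over (distance of jar from where it was at the start of the episode above 0.03 m or angle between jar's own z axis and vertical above 0.5 rad).
It also fails if it takes over 53 s, if anything falls off the work surface, if the arm or the gripper's body presses on something with over 40 N, if the wrist force passes 120 N, or if a joint passes its speed limit or range.

ROBOT

A 6-joint arm with a two-finger parallel gripper is mounted at the origin on the work surface. World frame = base frame: x ahead of the robot, y to its left, z up, the work surface at z = 0. Lengths are in m, angles in rad, forces in N, time in s.
With the tool pointing down it reaches from about 0.35 to 0.975 m from the base axis. Payload 4.9 kg.
Tool frame: the origin (TCP) lies at the very end of the fingers, on their centre line; the grasp point (between the pads) lies 19 mm behind it; x points along the fingers, z is the direction in which the jaws open and shut, and the axes are right-handed (so a half turn about x gives the same grasp; the last joint's range is limited). The gripper opens to 85 mm and grips with 20 to 120 N. Pads are 22 mm wide; open, the fingers measure 114 mm over their backs; the gripper's body (76 mm by 85 mm) begins 54 mm behind the grasp point. The pads swing forward as they close: fully open they stand 13 mm farther back than shut.
Start: joints at [-1.396, 0.053, 1.613, -0, 1.476, -0.119], TCP at [0.181, -0.598, 0.201] pointing down, gripper open.
Joint ranges: [-3.01, 3.01], [-1.01, 2.22], [0.06, 2.58], [-1.02, 4.17], [0.09, 2.62], [-3.14, 3.14]. Speed limits (rad/s): [2.57, 2.57, 3.14, 3.14, 3.14, 3.14].

INTERFACE

Orientations are given as a unit quaternion [w, x, y, z].
In Python, from plant import manip, vision, job gives the robot as it stands.
- The arm moves only by the tool servo_tool, never from a script. Its arguments are lists of equal length, an entry for each row: "twist": the turn, a rotation vector about the world's x, y, z in rad, a list of three; "xyz": the shift along the world's x, y, z in cm, a list of three; "fingers": the opening, from 0 (shut) to 1 (fully open). In form: {"twist": [[wx, wy, wz], ...], "xyz": [[x, y, z], ...], "fingers": [fingers, ...]}. A call has 1 to 8 rows; each row shifts and turns the commanded pose from where the row before left it; what a row does not reach is not made up. A row lasts 1/8 s, in which the tool goes at most 62.5 mm and 10.7 degrees, less where a joint would pass 70% of its speed; a pose out of reach is approached as far as the arm can. A call with a gripper value outside its range is refused whole. The fingers move at their own pace and stop on an object; the grip force is fixed at half the most. Time passes only in rows, so rows that do not move let the fingers close. It gives the time, the measured TCP pose, the force and the opening at its end, in the units of the state.
- manip.state(): the state, without advancing time (a new reading comes with each control period).
- vision.grab_frame(name): name is "scene" or "top" or "wrist"; returns the picture (480x640x3 uint8, red, green, blue); there is no depth.
- vision.get_calibration(name): a dict with "camera_matrix" (3x3 intrinsics, pixels), "origin" and "orientation" of the camera in the world; the wrist camera has in their place "mount" (4x4, takes a point from camera to tool coordinates, whose origin is the TCP and whose axes are the tool frame's). Camera axes: x right, y up, looking along -z (the intrinsics and any distortion apply to the point x, -y, -z); pixel columns grow to the right and rows downward; lengths in m; the calibration is good to about 2 mm. A picture is of the moment at which its call begins: read the wrist's pose just before it. get_calibration takes no time and is no camera call.
- job.job_done(): hands the job in, once; it reports no verdict.
Trained networks look in the newest picture that a camera, given by its name, has taken for a name from the list of things; names that differ only in an ending like _2 or _b are one class to them, and where a whole thing is asked for, a point or a joint stands for the part that bears it (a point fixed in the world has none). Each returns a list of dicts, best first, with "score" (0 to 1); they miss things now and then, are a little off and sometimes report something else, mostly with a low value. They report only what shows in the picture. A call takes as long as a camera call. They do not tell look-alikes from the thing itself.
- vision.spot_in(camera, label): "extent" ([centre column, centre row, width, height] in pixels, round what is visible of it).
The state is a dict: "time": time; "joint_pos": joint angles; "joint_vel": joint speeds; "joint_efforts": joint torques, N m; "tool_pos": TCP position; "tool_rot": TCP orientation; "contact_force": force on the tool from outside, world axes, zero at the start; "ft_torque": the same for the moment, N m; "gripper_width": opening from 0.0 (shut) to 1.0 (fully open).
Only numpy, scipy, OpenCV 4.12 (cv2) and the standard library are available. Lean on these libraries where they do the work, as an engineer would, in place of code of your own. Each camera call takes 0.05 s, during which the arm holds its last target.

## Working session

There is one attempt and no reset: what is moved stays moved. The work goes in short steps, Python scripts to look and compute and a tool call to move; the robot and the scene stay as the last step left them, time stands still between calls to the robot, and variables do not carry over. Pictures are saved under pics/ and viewed, and the job is handed in when it is done.

Besides the shell and the picture viewer there is one more tool, called after "Emit:" as a command line: name --argument value ..., lists and objects as JSON in quotes. servo_tool: Moves the arm, as the interface text tells. Its arguments: {"type":"object","properties":{"twist":{"type":"array","items":{"type":"array","items":{"type":"number"}}},"xyz":{"type":"array","items":{"type":"array","items":{"type":"number"}}},"fingers":{"type":"array","items":{"type":"number"}}},"required":["twist","xyz","fingers"]}

```bash
ls; mkdir -p pics; python3 - <<'E'
from plant import manip, vision, job
import cv2
s=manip.state(); print(s)
for n in ("scene","top","wrist"):
    im=vision.grab_frame(n); cv2.imwrite(f"pics/{n}0.png",im[:,:,::-1])
    print(n,vision.get_calibration(n))
    for l in ("lightbox","lid","mould","stick","stub1","jar"):
        if n!="wrist": print(l,[(round(d["score"],2),[round(v) for v in d["extent"]]) for d in vision.spot_in(n,l)])
print(manip.state()["time"])
E
```

```text
pics
{'time': 0.0, 'joint_pos': array([-1.39602529e+00,  5.33524887e-02,  1.61430442e+00, -2.71066559e-05,
        1.47599431e+00, -1.18990627e-01]), 'joint_vel': array([ 0.00036387,  0.0006048 , -0.00051057, -0.0005844 , -0.00116096,
        0.00077398]), 'joint_efforts': array([-1.58055245e-04, -3.93681979e+01, -3.70174634e+01, -8.26170390e-05,
        7.07065308e-03, -2.81567665e-06]), 'tool_pos': array([ 0.18084913, -0.59754374,  0.19995957]), 'tool_rot': array([ 0.56725773,  0.42193176,  0.56832842, -0.42094544]), 'contact_force': array([ 0.46745224, -0.78427934, -0.59683048]), 'ft_torque': array([-0.01615442,  0.03431139, -0.01741371]), 'gripper_width': 1.002559602587309}
scene {'camera_matrix': array([[556.85105246,   0.        , 320.86534606],
       [  0.        , 556.85105246, 248.71863336],
       [  0.        ,   0.        ,   1.        ]]), 'origin': array([ 1.15817494, -0.03335886,  0.72262315]), 'orientation': array([0.66680841, 0.27513118, 0.25161242, 0.64526008])}
lightbox [(0.97, [183, 265, 156, 145])]
lid [(0.92, [174, 255, 138, 131])]
mould [(0.82, [452, 268, 130,
[... 695 characters left out ...]
 75]), (0.57, [454, 195, 134, 64])]
stick [(0.83, [145, 213, 30, 22])]
stub1 [(0.65, [226, 234, 13, 13]), (0.58, [204, 228, 10, 11])]
jar [(0.9, [324, 175, 26, 36])]
wrist {'camera_matrix': array([[408.43085634,   0.        , 322.11044722],
       [  0.        , 408.43085634, 238.84972355],
       [  0.        ,   0.        ,   1.        ]]), 'mount': array([[ 1.02828129e-03,  2.93022284e-01, -9.56105059e-01,
        -1.73026619e-01],
       [-2.05434478e-04,  9.56105606e-01,  2.93022231e-01,
         7.44004065e-02],
       [ 9.99999450e-01, -1.04892334e-04,  1.04334239e-03,
        -1.28339963e-03],
       [ 0.00000000e+00,  0.00000000e+00,  0.00000000e+00,
         1.00000000e+00]])}
0.75
```

View pics/scene0.png

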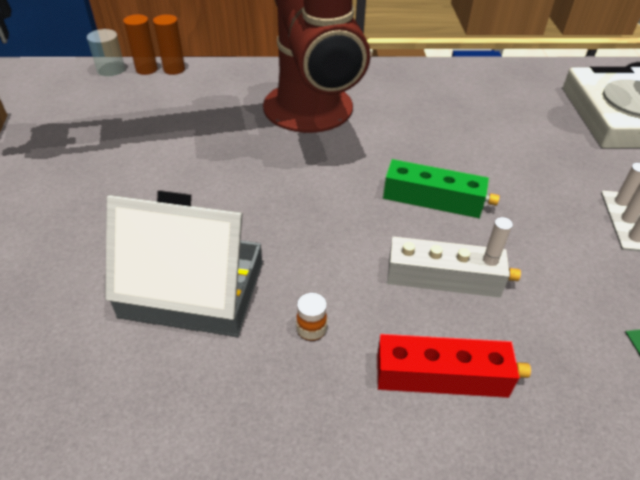

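View pics/top0.png

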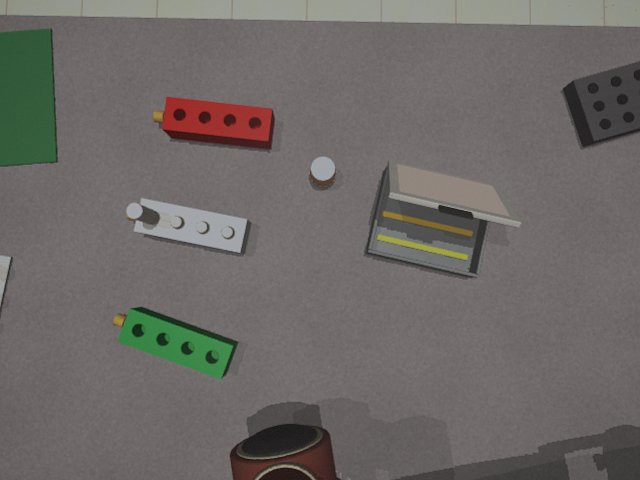

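View pics/wrist0.png

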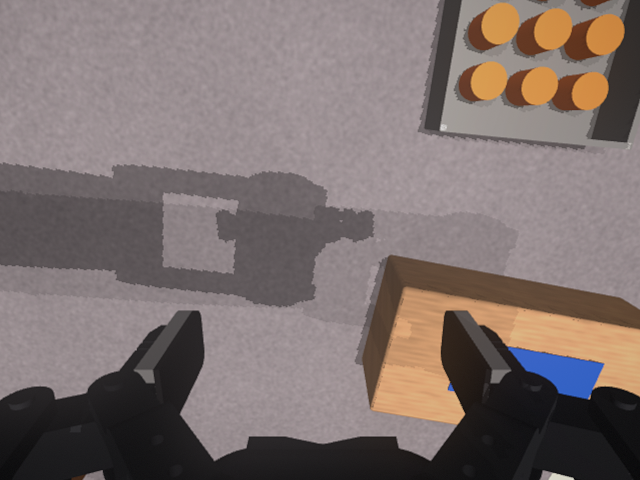

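The scene image shows the robot's left (+y) to the right. There are three mould-shaped things: green (436,188), aluminium with stubs and stick (450,265), and red (448,365). The description picks the aluminium one. The stick is at (500,240) and the light box with its lid part open is at (183,265). The top view agrees: aluminium mould (193,226), stick top (135,212), box (440,220), jar (323,170).

```bash
python3 - <<'E'
import cv2,numpy as np
t=cv2.imread("pics/top0.png"); s=cv2.imread("pics/scene0.png")
def crop(im,x,y,w,h,k,n): cv2.imwrite(n,cv2.resize(im[y:y+h,x:x+w],None,fx=k,fy=k,interpolation=cv2.INTER_CUBIC))
crop(t,350,140,190,145,4,"pics/t_box.png"); crop(t,115,185,150,80,5,"pics/t_mould.png")
crop(s,90,180,190,150,4,"pics/s_box.png"); crop(s,375,205,160,100,5,"pics/s_mould.png")
E
```

```text
(no output)
```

View pics/t_box.png

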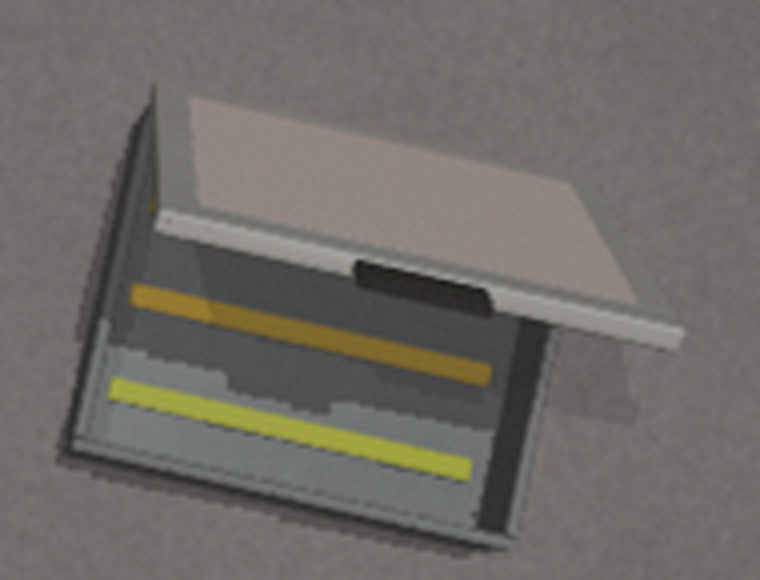

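View pics/t_mould.png

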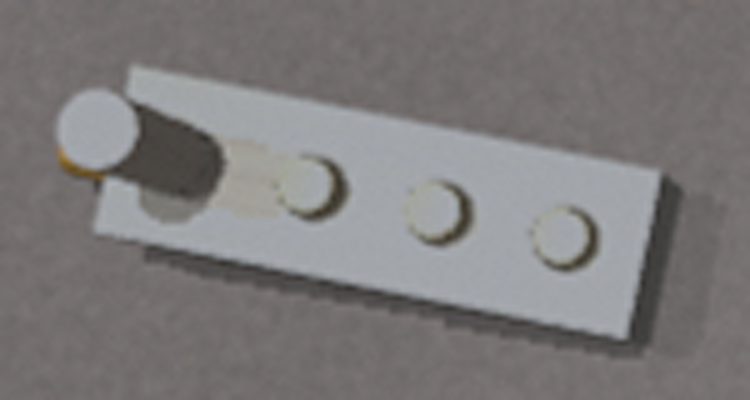

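View pics/s_box.png

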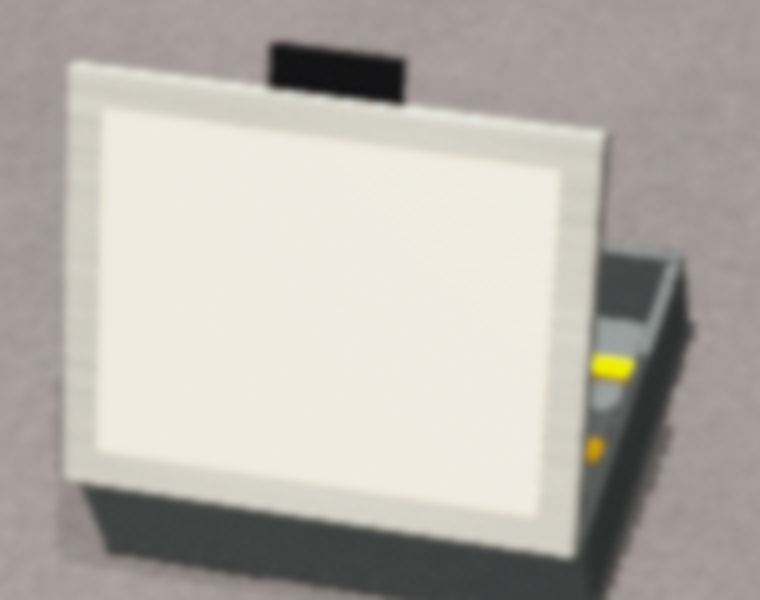

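View pics/s_mould.png

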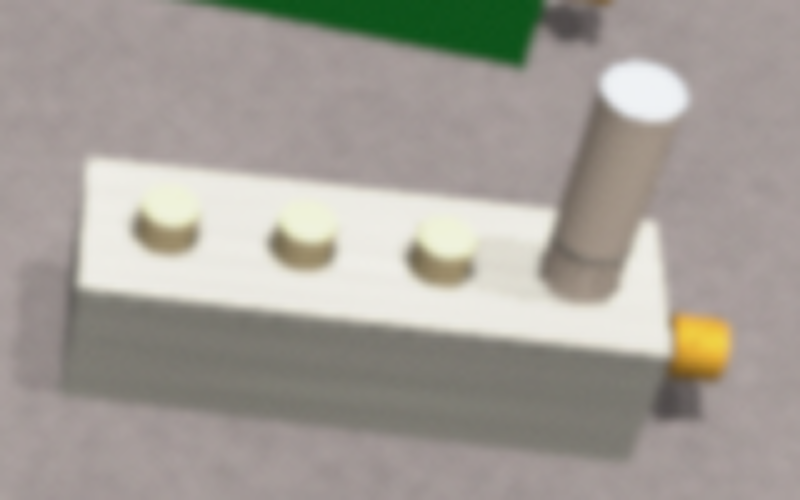

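```bash
cat > h.py <<'E'
import numpy as np, cv2
from scipy.spatial.transform import Rotation as R
from scipy.optimize import least_squares
from plant import vision
C={n:vision.get_calibration(n) for n in("scene","top")}
def proj(n,p):
    c=C[n]; q=c["orientation"]; r=R.from_quat([q[1],q[2],q[3],q[0]])
    v=r.inv().apply(np.atleast_2d(p)-c["origin"]); K=c["camera_matrix"]
    return np.c_[K[0,0]*v[:,0]/-v[:,2]+K[0,2], K[1,1]*v[:,1]/v[:,2]+K[1,2]]
def w(p,pose):
    p=np.asarray(p);c,s=np.cos(pose[2]),np.sin(pose[2])
    return np.array([pose[0]+c*p[0]-s*p[1],pose[1]+s*p[0]+c*p[1],p[2]])
def lid(u,y,ww,a): return [.08-u*np.cos(a)+ww*np.sin(a), y, .05+u*np.sin(a)+ww*np.cos(a)]
E
python3 - <<'E'
from h import *
def px(n,b): 
    o={"tb":(350,140,4),"sb":(90,180,4),"tm":(115,185,5),"sm":(375,205,5)}[n]
    return np.array([b[0]/o[2]+o[0]-.4,b[1]/o[2]+o[1]-.4])
L=[("sb",(70,65),.16,-.1,.011),("sb",(605,130),.16,.1,.011),("sb",(65,480),0,-.1,.011),("sb",(575,555),0,.1,.011),
("sb",(272,43),.177,-.025,.008),("sb",(405,58),.177,.025,.008),("tb",(160,212),.16,.1,.011),("tb",(683,328),.16,-.1,.011)]
P=[("sb",(683,255),(-.08,.1,.05)),("sb",(110,553),(.08,-.1,0)),("tb",(75,440),(-.08,.1,.05)),("tb",(510,545),(-.08,-.1,.05))]
cam=lambda n:"scene" if n[0]=="s" else "top"
def f(q):
    r=[proj(cam(n),w(lid(u,y,ww,q[3]),q))[0]-px(n,b) for n,b,u,y,ww in L]+[proj(cam(n),w(p,q))[0]-px(n,b) for n,b,p in P]
    return np.array(r).ravel()
s=least_squares(f,[.48,-.22,0,1.],loss="soft_l1"); print("box",s.x.round(4)); print(f(s.x).reshape(-1,2).round(1).tolist())
for nm,u in(("lid_edge",.16),("tab",.177)): print(nm,w(lid(u,0,.008,s.x[3]),s.x))
M=[("tm",(130,65),(.03,.095,.055)),("tm",(660,170),(.03,-.095,.055)),("tm",(628,338),(-.03,-.095,.055)),("tm",(95,233),(-.03,.095,.055)),
("sm",(85,158),(-.03,-.095,.055)),("sm",(78,288),(.03,-.095,.055)),("sm",(668,355),(.03,.095,.055)),("sm",(658,222),(-.03,.095,.055)),
("tm",(97,130),(0,.0675,.14)),("sm",(644,90),(0,.0675,.14)),("tm",(565,238),(0,-.0675,.068)),("sm",(170,205),(0,-.0675,.068))]
g=lambda q:np.array([proj(cam(n),w(p,q))[0]-px(n,b) for n,b,p in M]).ravel()
s=least_squares(g,[.45,.25,0],loss="soft_l1"); print("mould",s.x.round(4)); print(g(s.x).reshape(-1,2).round(1).tolist()); print("stick",w((0,.0675,.14),s.x))
j=least_squares(lambda q:np.r_[proj("top",[q[0],q[1],.065])[0]-[322.5,168.5],proj("scene",[q[0],q[1],.065])[0]-[312,303]],[.55,0]);print("jar",j.x,j.fun)
E
```

```text
box [ 0.5551 -0.2079 -0.2099  0.9999]
[[-0.4, -0.1], [0.8, 1.5], [-0.8, 1.0], [0.3, 1.9], [0.2, -0.1], [0.7, 0.6], [-0.0, -0.2], [1.5, 0.7], [1.3, -1.0], [-0.4, 0.2], [-0.7, 2.6], [1.8, 1.6]]
lid_edge [ 0.5553442  -0.20792542  0.18895079]
tab [ 0.54635949 -0.20601107  0.20325499]
mould [ 0.5403  0.2168 -0.1803]
[[1.0, 0.6], [1.1, 0.4], [0.4, 0.4], [0.4, 0.4], [0.9, 0.4], [0.4, 0.1], [1.2, 0.5], [-0.2, 0.3], [0.8, 0.5], [0.5, 0.3], [-0.2, -0.2], [0.6, 0.0]]
stick [0.55237494 0.28317236 0.14      ]
jar [ 0.64177615 -0.01244208] [0.23825973 0.31663495 0.2141909  0.32597047]
```

```bash
python3 - <<'E'
from h import *
b=[.5551,-.2079,-.2099]
for a in (1.1,1,.8,.6,.4,.2,0):
    p=lid(.14,0,.011,a); p[0]+=.014; print(a,(w(p,b)*100).round(1))
E
```

```text
1.1 [ 59.5 -21.6  18. ]
1 [ 58.2 -21.4  17.4]
0.8 [ 55.9 -20.9  15.8]
0.6 [ 54.  -20.5  13.8]
0.4 [ 52.5 -20.2  11.5]
0.2 [ 51.5 -19.9   8.9]
0 [ 51.  -19.8   6.1]
```

Emit:
servo_tool --twist '[[0, 0, 0.15], [0, 0, 0.15], [0, 0, 0.15], [0, 0, 0.15], [0, 0, 0.15], [0, 0, 0.15], [0, 0, 0.16], [0, 0, 0]]' --xyz '[[1, 2, 5], [4, 4, 4], [5, 4, 0], [5, 4, 0], [5, 4, 0], [5, 4, 0], [5, 4, 0], [0, 0, 0]]' --fingers '[0, 0, 0, 0, 0, 0, 0, 0]'

```text
time: 1.75
tool_pos: [0.4736, -0.344, 0.2873]
tool_rot: [0.703, 0.075, 0.703, -0.074]
contact_force: [-0.6, -0.7, -0.1]
gripper_width: -0.004
```

Emit:
servo_tool --twist '[[0, 0, 0], [0, 0, 0], [0, 0, 0], [0, 0, 0], [0, 0, 0], [0, 0, 0], [0, 0, 0], [0, 0, 0]]' --xyz '[[5, 2.5, 0], [5, 3, 0], [4.6, 3.5, 0], [0, 3.2, 0], [0, 0, -3.5], [0, 0, -3.5], [0, 0, -3.5], [0, 0, 0]]' --fingers '[0, 0, 0, 0, 0, 0, 0, 0]'

```text
time: 2.75
tool_pos: [0.6144, -0.2249, 0.1781]
tool_rot: [0.7, 0.078, 0.705, -0.076]
contact_force: [-0.2, -0.1, -0.2]
gripper_width: 0.003
```

```bash
python3 - <<'E'
from plant import vision
import cv2
for n in("scene","top"): cv2.imwrite(f"pics/{n}1.png",vision.grab_frame(n)[:,:,::-1])
E
```

```text
(no output)
```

View pics/scene1.png

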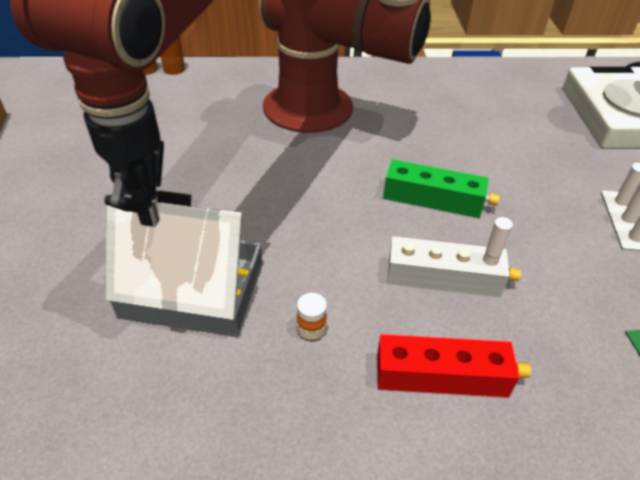

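The shut fingertips, at (152,220), are on the outer side of the lid, which spans (110–240, 200–310). The stick and stubs are unchanged, so I'm pushing the lid down along its arc.

Emit:
servo_tool --twist '[[0, 0, 0], [0, 0, 0], [0, 0, 0], [0, 0, 0], [0, 0, 0], [0, 0, 0], [0, 0, 0], [0, 0, 0]]' --xyz '[[-2, 0.5, -0.2], [-1.5, 0.5, -0.5], [-1.2, 0.3, -0.8], [-1.2, 0.2, -1], [-1, 0.2, -1], [-1, 0.2, -1], [-0.8, 0.2, -1.2], [-0.6, 0.1, -1.2]]' --fingers '[0, 0, 0, 0, 0, 0, 0, 0]'

```text
time: 3.85
tool_pos: [0.5245, -0.2034, 0.1141]
tool_rot: [0.704, 0.076, 0.702, -0.077]
contact_force: [0.0, 0.2, 1.9]
gripper_width: -0.003
```

Emit:
servo_tool --twist '[[0, 0, 0], [0, 0, 0], [0, 0, 0], [0, 0, 0], [0, 0, 0], [0, 0, 0], [0, 0, 0]]' --xyz '[[-0.3, 0, -1.2], [-0.3, 0, -1.2], [-0.2, 0, -1.2], [0, 0, -0.8], [0, 0, -0.5], [0, 0, -0.3], [0, 0, 0]]' --fingers '[0, 0, 0, 0, 0, 0, 0]'

```text
time: 4.72
tool_pos: [0.5162, -0.2029, 0.0612]
tool_rot: [0.703, 0.077, 0.703, -0.077]
contact_force: [-0.8, -0.4, -0.3]
gripper_width: -0.002
```

Emit:
servo_tool --twist '[[0, 0, 0], [0, 0, 0], [0, 0, 0]]' --xyz '[[0, 0, -0.2], [0, 0, -0.2], [0, 0, 0]]' --fingers '[0, 0, 0]'

```text
time: 5.1
tool_pos: [0.5161, -0.2029, 0.0572]
tool_rot: [0.703, 0.077, 0.703, -0.077]
contact_force: [-0.1, -0.6, 0.3]
gripper_width: 0.002
```

```bash
python3 - <<'E'
from plant import vision
import cv2
for n in("scene","wrist"): cv2.imwrite(f"pics/{n}2.png",vision.grab_frame(n)[:,:,::-1])
i=cv2.imread("pics/scene2.png")[150:350,60:300]; cv2.imwrite("pics/scene2c.png",cv2.resize(i,None,fx=3,fy=3))
E
```

```text
(no output)
```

View pics/scene2c.png

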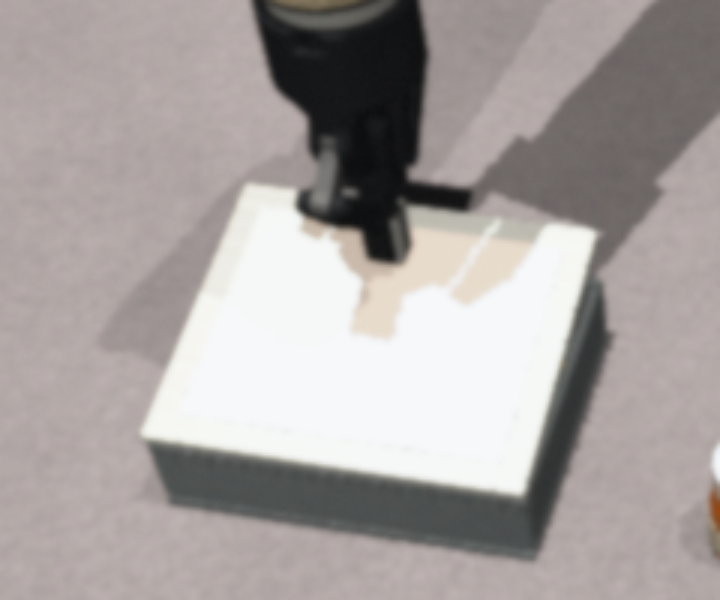

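View pics/wrist2.png

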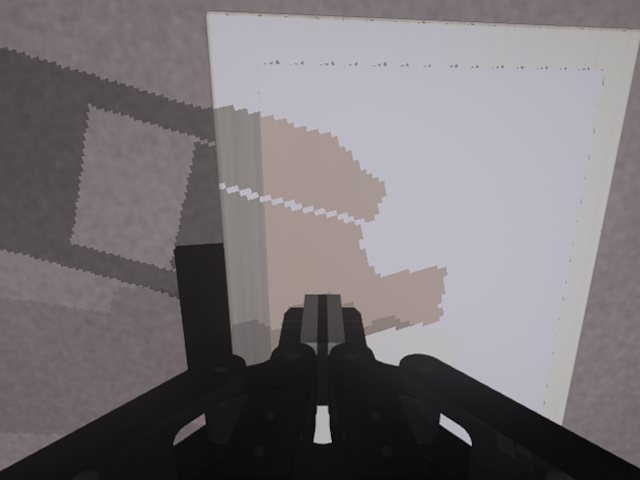

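Emit:
servo_tool --twist '[[0, 0, 0], [0, 0, 0], [0, 0, 0]]' --xyz '[[0, 0, -0.2], [0, 0, -0.2], [0, 0, 0]]' --fingers '[0, 0, 0]'

```text
time: 5.58
tool_pos: [0.516, -0.2029, 0.053]
tool_rot: [0.703, 0.077, 0.703, -0.077]
contact_force: [0.1, -0.3, 0.6]
gripper_width: -0.003
```

```bash
python3 - <<'E'
from h import *
i=vision.grab_frame("scene")[:,:,::-1]; cv2.imwrite("pics/scene3.png",i)
b=[.5551,-.2079,-.2099]
i=cv2.resize(i[150:350,60:300],None,fx=3,fy=3)
for a,col in((0,(0,0,255)),(.1,(255,0,0)),(-.05,(0,200,0))):
    q=np.array([proj("scene",w(lid(u,y,.011,a),b))[0] for u,y in((0,-.1),(.16,-.1),(.16,.1),(0,.1))])
    cv2.polylines(i,[((q-[60,150]+.5)*3).astype(np.int32)],True,col,1)
cv2.imwrite("pics/scene3c.png",i)
E
```

```text
(no output)
```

View pics/scene3c.png

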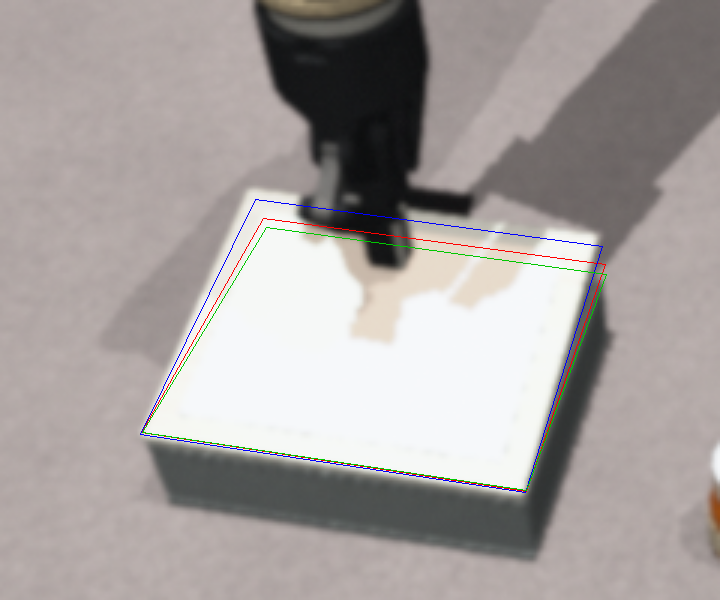

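Emit:
servo_tool --twist '[[0, 0, 0], [0, 0, 0], [0, 0, 0], [0, 0, 0], [0, 0, 0]]' --xyz '[[0, 0, -0.2], [0, 0, -0.2], [0, 0, -0.2], [0, 0, -0.2], [0, 0, 0]]' --fingers '[0, 0, 0, 0, 0]'

```text
time: 6.25
tool_pos: [0.516, -0.2028, 0.045]
tool_rot: [0.703, 0.077, 0.703, -0.077]
contact_force: [0.4, -0.4, 0.9]
gripper_width: 0.001
```

```bash
python3 - <<'E'
from h import *
i=vision.grab_frame("scene")[:,:,::-1]; cv2.imwrite("pics/scene4.png",i)
b=[.5551,-.2079,-.2099]
from plant import manip
s=manip.state(); print(proj("scene",s["tool_pos"]),s["contact_force"])
i=cv2.resize(i[150:350,60:300],None,fx=3,fy=3)
for a,col in((0,(0,0,255)),(.1,(255,0,0))):
    q=np.array([proj("scene",w(lid(u,y,.011,a),b))[0] for u,y in((0,-.1),(.16,-.1),(.16,.1),(0,.1))])
    cv2.polylines(i,[((q-[60,150]+.5)*3).astype(np.int32)],True,col,1)
q=(proj("scene",s["tool_pos"])[0]-[60,150])*3; cv2.circle(i,(int(q[0]),int(q[1])),4,(0,0,255),-1)
cv2.imwrite("pics/scene4c.png",i)
E
```

```text
[[195.35061773 253.32139648]] [0.80821866 0.33056427 0.38799493]
```

View pics/scene4c.png

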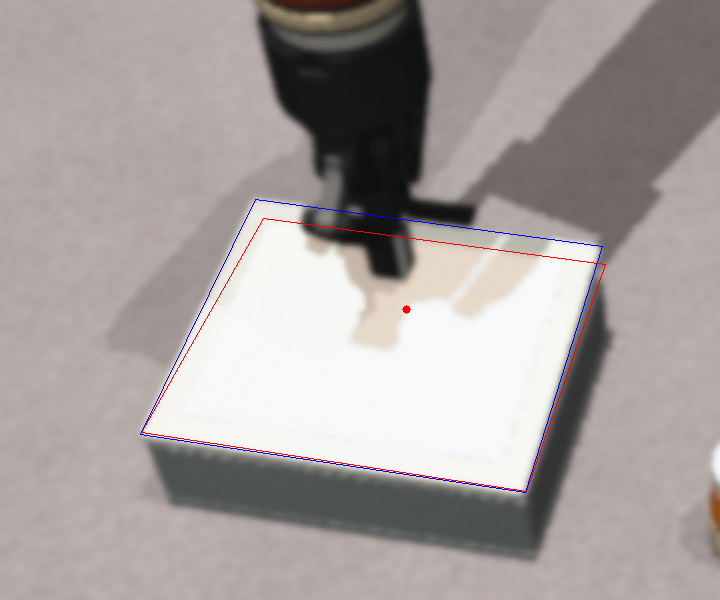

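```bash
python3 - <<'E'
from h import *
print(proj("scene",[.6144,-.2249,.1781]),proj("scene",[.6144,-.2249,.21]), proj("top",[.6144,-.2249,.1781]))
for n,x,y in(("scene1",100,150),):
    i=cv2.imread(f"pics/{n}.png")[y:y+120,x:x+120]; cv2.imwrite("pics/c1.png",cv2.resize(i,None,fx=5,fy=5))
i=cv2.imread("pics/top1.png"); cv2.imwrite("pics/c1t.png",cv2.resize(i[120:300,330:560],None,fx=3,fy=3))
E
```

```text
[[156.81111853 239.20396207]] [[152.15812905 222.24955458]] [[463.77813434 171.64129792]]
```

View pics/c1.png

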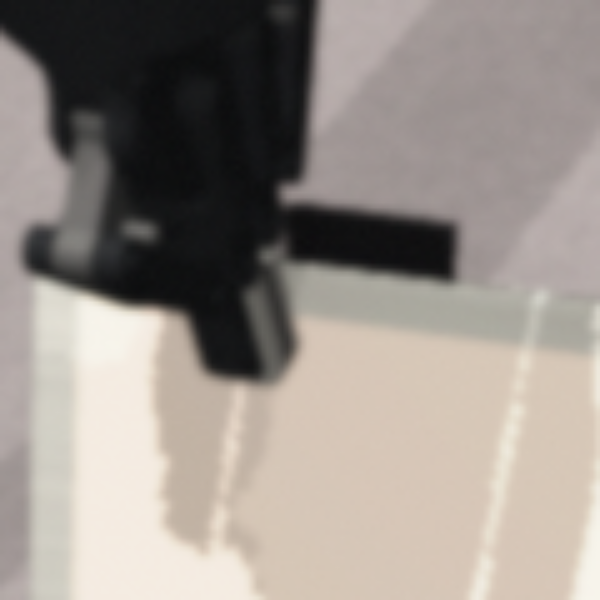

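View pics/c1t.png

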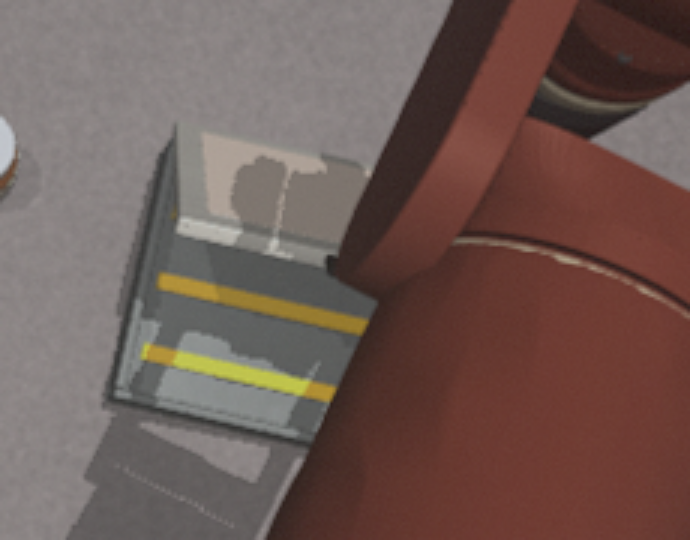

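```bash
python3 - <<'E'
from h import *
m=vision.get_calibration("wrist"); K=m["camera_matrix"]; T=np.linalg.inv(m["mount"])
for t in(0,-.01,-.02,-.027,-.035,-.05):
  for y in (-.011,.011):
    v=(T@[t,y,0,1])[:3]; print(t,y,K[0,0]*v[0]/-v[2]+K[0,2],K[1,1]*v[1]/v[2]+K[1,2])
E
```

```text
0 -0.011 324.4196164230735 308.1502861948869
0 0.011 324.49015981327346 263.9703604144249
-0.01 -0.011 324.5402727885266 318.3947017003153
-0.01 0.011 324.6191140759458 272.1752864681439
-0.02 -0.011 324.6743683687259 329.78018340154426
-0.02 0.011 324.76299088637694 281.32968405043135
-0.027 -0.011 324.7774827821243 338.53518684861
-0.027 0.011 324.87402919863683 288.3946784317115
-0.035 -0.011 324.9060697445677 349.4529553965391
-0.035 0.011 325.01299055074514 297.23632193186586
-0.05 -0.011 325.18424814527447 373.0718926218939
-0.05 0.011 325.31549959616285 316.48395513760903
```

Both the scene view (tip at (152,226), TCP projecting to (157,239)) and the wrist view put the real fingertip about 27 mm behind the reported TCP. The lid is still open by about 0.09 rad, so I'm continuing down until contact.

Emit:
servo_tool --twist '[[0, 0, 0], [0, 0, 0], [0, 0, 0], [0, 0, 0], [0, 0, 0], [0, 0, 0]]' --xyz '[[0, 0, -0.3], [0, 0, -0.3], [0, 0, -0.2], [0, 0, -0.2], [0, 0, -0.2], [0, 0, 0]]' --fingers '[0, 0, 0, 0, 0, 0]'

```text
time: 7.05
tool_pos: [0.5161, -0.2028, 0.033]
tool_rot: [0.703, 0.077, 0.703, -0.077]
contact_force: [0.1, -0.5, 0.2]
gripper_width: -0.003
```

Emit:
servo_tool --twist '[[0, 0, 0], [0, 0, 0], [0, 0, 0]]' --xyz '[[0, 0, -0.15], [0, 0, -0.15], [0, 0, 0]]' --fingers '[0, 0, 0]'

```text
time: 7.42
tool_pos: [0.5162, -0.2029, 0.0305]
tool_rot: [0.703, 0.077, 0.703, -0.077]
contact_force: [-1.1, 1.1, 1.9]
gripper_width: 0.001
```

Emit:
servo_tool --twist '[[0, 0, 0], [0, 0, 0], [0, 0, 0]]' --xyz '[[0, 0, -0.15], [0, 0, -0.15], [0, 0, 0]]' --fingers '[0, 0, 0]'

```text
time: 7.8
tool_pos: [0.5163, -0.203, 0.0303]
tool_rot: [0.703, 0.077, 0.703, -0.076]
contact_force: [-9.4, 4.4, 18.5]
gripper_width: -0.002
```

Emit:
servo_tool --twist '[[0, 0, 0], [0, 0, 0], [0, 0, 0], [0, 0, 0], [0, 0, 0], [0, 0, 0], [0, 0, 0], [0, 0, 0]]' --xyz '[[0, 0, 5], [0, 0, 5], [0, 1, 5], [0.5, 5, 3], [0.5, 5, 0], [0.5, 5, 0], [0.5, 5, 0], [0, 0, 0]]' --fingers '[0, 0, 0, 1, 1, 1, 1, 1]'

```text
time: 8.8
tool_pos: [0.5361, 0.0099, 0.207]
tool_rot: [0.703, 0.075, 0.703, -0.075]
contact_force: [-0.1, -0.3, -0.1]
gripper_width: 0.999
```

```bash
python3 - <<'E'
from h import *
i=vision.grab_frame("scene")[:,:,::-1]; cv2.imwrite("pics/scene5.png",i)
i=i.copy(); b=[.5551,-.2079,-.2099]
for a,col in((0,(0,0,255)),(.05,(255,0,0))):
    q=np.array([proj("scene",w(lid(u,y,.011,a),b))[0] for u,y in((0,-.1),(.16,-.1),(.16,.1),(0,.1))])
    cv2.polylines(i,[(q+.5).astype(np.int32)],True,col,1)
cv2.imwrite("pics/scene5o.png",i)
E
```

```text
(no output)
```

View pics/scene5o.png

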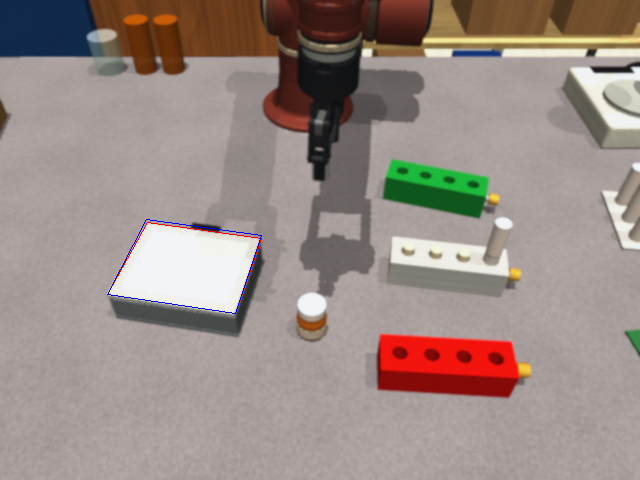

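The red (closed) outline coincides with the lid, and the stick at (500,240) and jar at (312,315) are unmoved. Moving above the stick.

Emit:
servo_tool --twist '[[0, 0, 0.02], [0, 0, 0.02], [0, 0, 0], [0, 0, 0], [0, 0, 0], [0, 0, 0], [0, 0, 0]]' --xyz '[[0.4, 5.3, 0], [0.4, 5.5, 0], [0.4, 5.5, 0], [0.4, 5.5, 0], [0, 5.5, 0], [0, 0, -1], [0, 0, 0]]' --fingers '[1, 1, 1, 1, 1, 1, 1]'

```text
time: 9.72
tool_pos: [0.5518, 0.2786, 0.1955]
tool_rot: [0.703, 0.062, 0.705, -0.064]
contact_force: [0.9, -0.1, 0.5]
gripper_width: 0.997
```

```bash
python3 - <<'E'
from h import *
from plant import manip
s=manip.state()
for n in ("scene","wrist"): cv2.imwrite(f"pics/{n}6.png",vision.grab_frame(n)[:,:,::-1])
q=s["tool_rot"]; r=R.from_quat([q[1],q[2],q[3],q[0]]).as_matrix(); print(s["tool_pos"],r.round(3))
m=vision.get_calibration("wrist"); K=m["camera_matrix"]; T=np.linalg.inv(m["mount"])
for p in ([.5524,.2832,.14],[.5524,.2832,.055]):
    t=r.T@(np.array(p)-s["tool_pos"]); v=(T@np.r_[t,1])[:3]; print(t,K[0,0]*v[0]/-v[2]+K[0,2],K[1,1]*v[1]/v[2]+K[1,2])
E
```

```text
[0.55181198 0.27861466 0.19551553] [[-0.003  0.177  0.984]
 [-0.002  0.984 -0.177]
 [-1.    -0.002 -0.002]]
[ 0.05550619  0.0047325  -0.00011   ] 323.6885112937094 240.79806385010443
[1.40505794e-01 4.90937523e-03 7.89735972e-05] 323.53023515233673 208.42028544881035
```

View pics/wrist6.png

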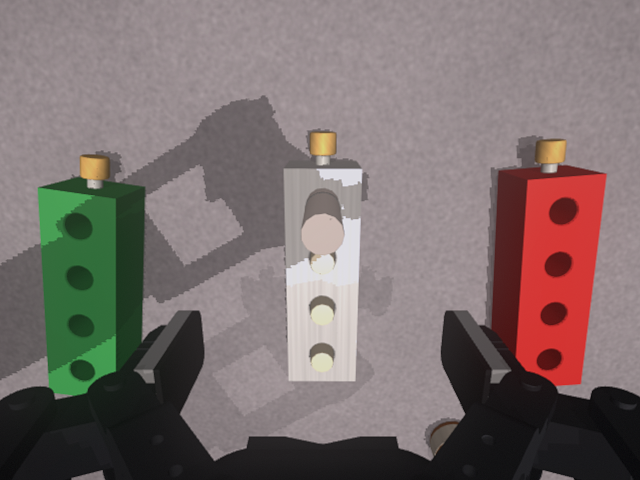

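View pics/scene6.png

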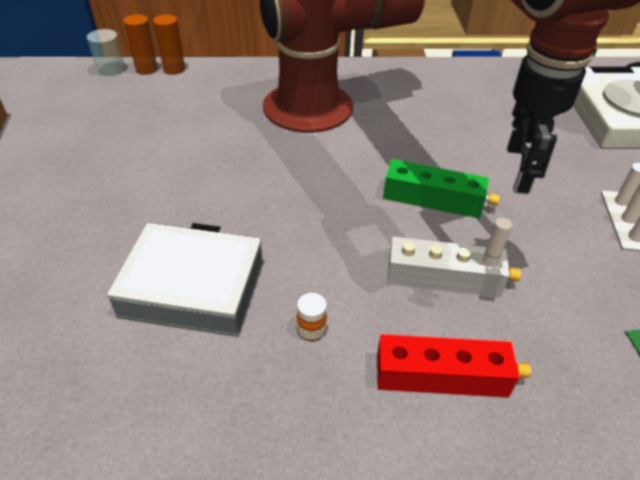

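The wrist view shows the tube top at (322,235), centred between the jaws, with the stubs at (322,262), (322,314) and (322,362). A small +y correction, then down.

Emit:
servo_tool --twist '[[0, 0, 0], [0, 0, 0], [0, 0, 0], [0, 0, 0], [0, 0, 0], [0, 0, 0]]' --xyz '[[0, 0.6, 0], [0, 0, -4], [0, 0, -4], [0, 0, -3], [0, 0, -3], [0, 0, 0]]' --fingers '[1, 1, 1, 1, 1, 1]'

```text
time: 10.58
tool_pos: [0.5501, 0.2849, 0.0545]
tool_rot: [0.703, 0.062, 0.706, -0.064]
contact_force: [-1.1, 0.0, -0.1]
gripper_width: 1.0
```

```bash
python3 - <<'E'
from h import *
for n in ("scene","wrist"): cv2.imwrite(f"pics/{n}7.png",vision.grab_frame(n)[:,:,::-1])
i=cv2.imread("pics/scene7.png")[130:310,370:550]; cv2.imwrite("pics/scene7c.png",cv2.resize(i,None,fx=3,fy=3))
E
```

```text
(no output)
```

View pics/wrist7.png

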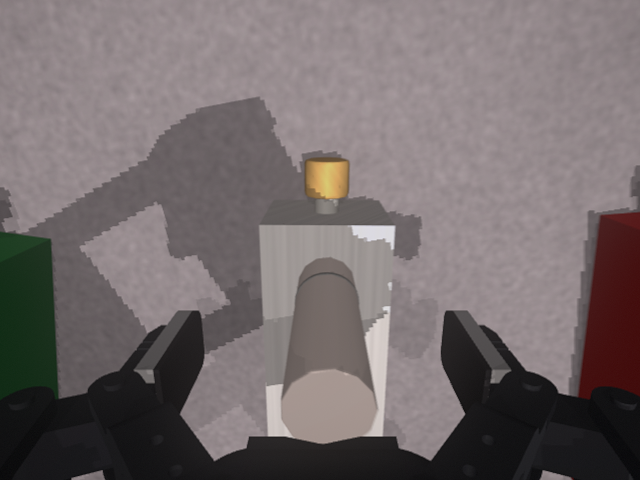

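View pics/scene7c.png

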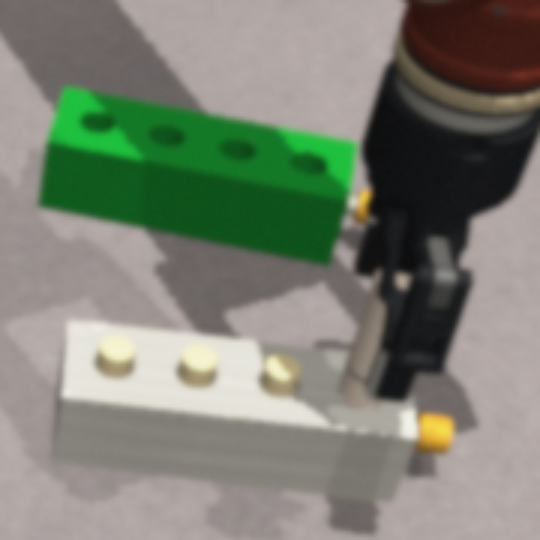

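```bash
python3 - <<'E'
from h import *
from plant import manip
s=manip.state(); q=s["tool_rot"]; r=R.from_quat([q[1],q[2],q[3],q[0]]).as_matrix(); tp=s["tool_pos"]; print(tp)
m=vision.get_calibration("wrist"); K=m["camera_matrix"]; T=np.linalg.inv(m["mount"])
def wp(t): v=(T@np.r_[t,1])[:3]; return [round(K[0,0]*v[0]/-v[2]+K[0,2],1),round(K[1,1]*v[1]/v[2]+K[1,2],1)]
for dy in(-.01,-.005,0,.005,.01):
    print(dy,[wp(r.T@(np.array([.5524,.2849+dy,z])-tp)) for z in(.14,.055)], wp(r.T@(np.array([.5524,.2849+dy,.14])-tp)+[0,.013,0]),wp(r.T@(np.array([.5524,.2849+dy,.14])-tp)-[0,.013,0]))
print("pad tips open wrist", [wp([-.044,y,sz*.0425]) for y in(-.011,.011) for sz in(1,-1)])
print("scene finger tip +x", proj("scene",[tp+r@[-.044,y,.046] for y in(-.011,0,.011)]), (proj("scene",[tp+r@[-.044,y,.046] for y in(-.011,0,.011)])-[370,130])*3)
E
```

```text
[0.55277993 0.28601394 0.05834702]
-0.01 [[np.float64(331.9), np.float64(442.6)], [np.float64(327.6), np.float64(305.0)]] [np.float64(332.2), np.float64(403.1)] [np.float64(331.6), np.float64(479.6)]
-0.005 [[np.float64(328.8), np.float64(428.0)], [np.float64(325.8), np.float64(295.6)]] [np.float64(329.0), np.float64(387.5)] [np.float64(328.6), np.float64(465.9)]
0 [[np.float64(325.6), np.float64(413.0)], [np.float64(323.9), np.float64(285.9)]] [np.float64(325.7), np.float64(371.4)] [np.float64(325.5), np.float64(451.8)]
0.005 [[np.float64(322.3), np.float64(397.6)], [np.float64(322.0), np.float64(276.2)]] [np.float64(322.3), np.float64(354.8)] [np.float64(322.3), np.float64(437.4)]
0.01 [[np.float64(318.9), np.float64(381.7)], [np.float64(320.1), np.float64(266.2)]] [np.float64(318.8), np.float64(337.8)] [np.float64(319.0), np.float64(422.7)]
pad tips open wrist [[np.float64(441.6), np.float64(363.2)], [np.float64(208.3), np.float64(363.2)], [np.float64(447.0), np.float64(308.4)], [np.float64(203.1), np.float64(308.4)]]
scene finger tip +x [[494.83365359 260.73794325]
 [502.17236224 261.55618822]
 [509.52648702 262.37615203]] [[374.50096077 392.21382976]
 [396.51708673 394.66856465]
 [418.57946107 397.1284561 ]]
```

Emit:
servo_tool --twist '[[0, 0, 0], [0, 0, 0], [0, 0, 0], [0, 0, 0], [0, 0, 0], [0, 0, 0], [0, 0, 0], [0, 0, 0]]' --xyz '[[0.1, 0.2, 0], [0, 0, 0], [0, 0, 0], [0, 0, 0], [0, 0, 0], [0, 0, 0], [0, 0, 0], [0, 0, 0]]' --fingers '[1, 0, 0, 0, 0, 0, 0, 0]'

```text
time: 11.68
tool_pos: [0.5531, 0.2882, 0.0575]
tool_rot: [0.704, 0.063, 0.704, -0.062]
contact_force: [-0.9, -0.5, 2.6]
gripper_width: 0.279
```

Emit:
servo_tool --twist '[[0, 0, 0], [0, 0, 0], [0, 0, 0], [0, 0, 0], [0, 0, 0], [0, 0, 0], [0, 0, 0], [0, 0, 0]]' --xyz '[[0, 0, 0.5], [0, 0, 1], [0, 0, 2], [0, 0, 2], [0, 0, 3], [0, 0, 3], [0, 0, 3], [0, 0, 0]]' --fingers '[0, 0, 0, 0, 0, 0, 0, 0]'

```text
time: 12.68
tool_pos: [0.5552, 0.2889, 0.2075]
tool_rot: [0.707, 0.064, 0.702, -0.061]
contact_force: [-0.1, 1.0, -0.4]
gripper_width: 0.279
```

```bash
python3 - <<'E'
from h import *
cv2.imwrite("pics/scene8.png",vision.grab_frame("scene")[:,:,::-1])
E
```

```text
(no output)
```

View pics/scene8.png

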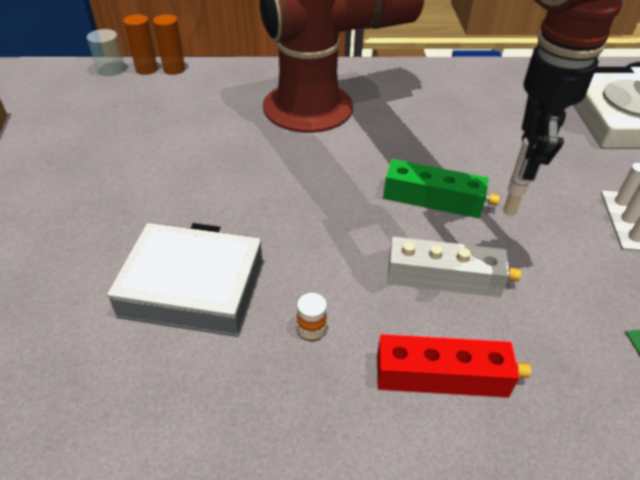

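The stick is out of the mould with its balm end at (512,210), and the three stubs are still seated at (409,248), (437,252) and (464,255). Carrying it over the lid.

Emit:
servo_tool --twist '[[0, 0, 0], [0, 0, 0], [0, 0, 0], [0, 0, 0], [0, 0, 0], [0, 0, 0], [0, 0, 0], [0, 0, 0]]' --xyz '[[0, -3, 1], [0, -5, 1], [0, -5.5, 1], [0, -5.5, 0], [0, -5.5, 0], [0, -5.5, 0], [0, -5.5, 0], [0, -5.5, 0]]' --fingers '[0, 0, 0, 0, 0, 0, 0, 0]'

```text
time: 13.72
tool_pos: [0.5519, -0.1233, 0.2303]
tool_rot: [0.703, 0.063, 0.705, -0.062]
contact_force: [-0.2, -0.2, 0.1]
gripper_width: 0.281
```

Emit:
servo_tool --twist '[[0, 0, 0], [-0.04, -0.11, 0], [-0.045, -0.123, 0], [-0.045, -0.123, 0], [-0.045, -0.123, 0], [-0.045, -0.123, 0], [-0.045, -0.123, 0], [0, 0, 0]]' --xyz '[[0, -4.5, 0], [0, -2.5, 0], [0, -1.5, 0], [0, -0.6, 0], [0, 0, 0], [0, 0, 0], [0, 0, 0], [0, 0, 0]]' --fingers '[0, 0, 0, 0, 0, 0, 0, 0]'

```text
time: 14.72
tool_pos: [0.5501, -0.2113, 0.2259]
tool_rot: [0.908, -0.009, 0.399, -0.126]
contact_force: [-0.3, -0.1, -0.1]
gripper_width: 0.277
```

Emit:
servo_tool --twist '[[0, 0, 0], [0, 0, 0], [0, 0, 0], [0, 0, 0], [0, 0, 0]]' --xyz '[[0.8, 0, -1.5], [0.8, 0, -1.6], [0, 0, 0], [0, 0, 0], [0, 0, 0]]' --fingers '[0, 0, 0, 0, 0]'

```text
time: 15.35
tool_pos: [0.5695, -0.2132, 0.2027]
tool_rot: [0.91, -0.011, 0.395, -0.127]
contact_force: [0.3, -0.5, -0.7]
gripper_width: 0.277
```

```bash
python3 - <<'E'
from h import *
from plant import manip
s=manip.state(); q=s["tool_rot"]; r=R.from_quat([q[1],q[2],q[3],q[0]]).as_matrix(); tp=s["tool_pos"]
X=r[:,0]; mid=tp-.0175*X; be=tp+.0425*X; top=be-.125*X
print(tp,s["joint_vel"].round(3),"tilt",np.degrees(np.arccos(-X[2])),"mid",mid,"balm",be,"hd",np.hypot(*(mid[:2]-[.5551,-.2079])))
for n in("scene","top"):
    i=vision.grab_frame(n)[:,:,::-1].copy(); cv2.imwrite(f"pics/{n}9r.png",i)
    for p in(mid,be,top):
        a=proj(n,p)[0]; print(n,a); cv2.circle(i,(int(a[0]),int(a[1])),2,(0,0,255),-1)
    cv2.imwrite(f"pics/{n}9.png",i)
E
```

```text
[ 0.56952429 -0.21324914  0.20266025] [-0.001 -0.007  0.007  0.    -0.002 -0.001] tilt 44.29840672135556 mid [ 0.5580467  -0.2090491   0.21518522] balm [ 0.59739843 -0.22344922  0.17224249] hd 0.003162828542375286
scene [169.80096555 191.41519396]
scene [160.65924191 233.48627252]
scene [179.7907721  145.44115742]
top [461.03965451 204.59634651]
top [461.7688817  183.48475192]
top [460.13045103 230.9183698 ]
```

View pics/scene9.png

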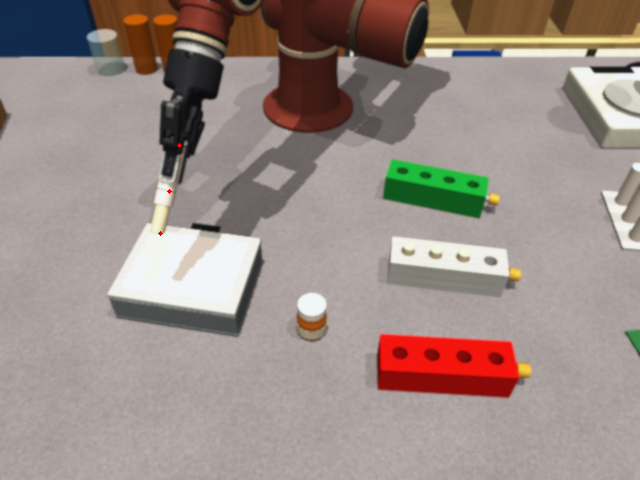

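View pics/top9.png

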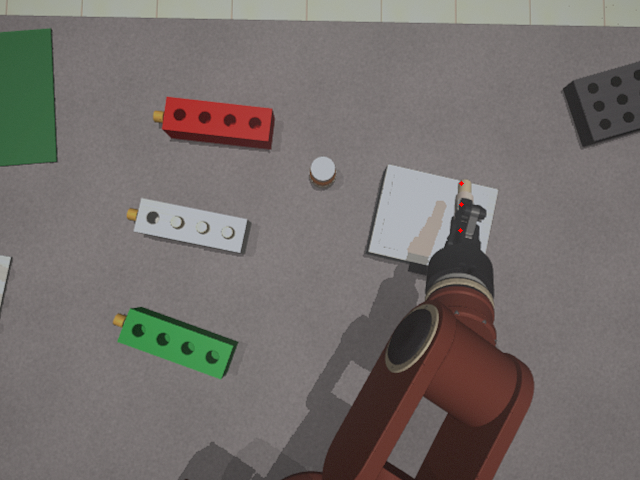

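The predicted balm end (161,233), mid (170,191) and tube top lie on the stick in the scene view, and also in the top view. The lid is closed, and the jar and stubs are in place. Handing in.

```bash
python3 -c "
from plant import job; print(job.job_done())"
```

```text
the job is handed in; nothing more can be done
None
```

I closed the lid, drew the stick straight up out of the aluminium mould, and handed the job in with the stick held tilted over the closed lid. The hand-in gives no verdict, so the figures below are my own last checks.

- **Lid:** I pushed it down with the shut fingers until it stopped at about 18 N. In the overlay on the scene image it matched the closed outline.
- **Stick:** It is held 44° from upright, balm end down. Its middle is about 0.215 m above the bench and about 3 mm horizontally from the box centre. The balm end is at about 0.172 m, roughly 11 cm above the lid.
- **Grip and motion:** The arm was at rest and the grip was holding at an opening of 0.28. The whole job took about 15.5 s of the 53 s.
- **Bystanders:** The jar and all three stubs looked unmoved in the last pictures.

**Disagreement:** the real fingertips end about 30 mm behind the reported TCP. Lid contact, the scene view and the wrist view all showed this. I allowed for it, and the predicted stick points then matched the final pictures. State readings also scattered by a few millimetres.

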